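Refit the pit lamp's hood

TASK

The hood of the pit lamp lies toppled on the bench: stand it upright on the table and let go, then take it again from above and set it on the rim of the lamp foot's neck, its red stripes in line with the foot's red stripes. Turn it back (anticlockwise seen from above) until it drops into the thread, then screw it forward (clockwise) until it is fully down, its stripes in line with the foot's again, and let go. Leave the other parts where they lie.

Things in the scene. Friction and masses are not known exactly. Their poses are not given: they have to be found in the camera images.
- hood_center (a point): Centre of the loose lamp hood, a square white tube, 56 x 56 mm outside, 120 mm long, about 150 g, with grey corners, an orange cap closing its top end (+z) and a red stripe down its +x and -x faces and across the cap along x. z runs along the tube to the cap, 60 mm from here to either end. At the start it lies on its side on the table, z level and within about 45 degrees of +y. A half turn about z leaves it the same.
- hood_mouth (a point): Centre of the hood's open lower end, axes as the hood's. Inside are 49 x 49 mm; inside each striped face, 7.8 mm above this end, sits a lug 10 mm wide and 5 mm high that reaches in to 18 mm from the axis. 40 to 44 mm above this end a guide plate with a 29 mm square hole fits round the light stick.
- foot_top (a point): Centre of the top face of the fixed lamp foot, a black block 84 x 84 x 35 mm, z up, with a red stripe at its +x and -x edges. This face is 35 mm above the table. Fully screwed down, the hood has its stripes in line with these and its open end flat on this face, its centre 60 mm above this point; end stops lie a few degrees further clockwise.
- neck_rim (a point): Centre of the flat rim of the foot's aluminium neck, 26 mm above the foot's top, thread 22 mm in radius. Angle = yaw of hood x less yaw of foot x (half turns aside), anticlockwise positive. At -40 to +60 deg the lugs rest on this rim, hood centre 52 mm above it; at 60 to 90 deg (best 75) they meet two gaps and the hood drops 12.5 mm. Tooth at +90 deg; a tooth also bars the gaps from the other side.
- light_tip (a point): Tip of the yellow light stick on the neck, 78 mm above the foot's top; radius 12.5 mm, with a 16 mm radius stub below it up to 32 mm. Once the hood has dropped, turning it clockwise from +60 deg to 0 brings it down 0.1 mm per degree, 6 mm in all. The lugs have 3 mm play up and down in the thread, the hood about 2 mm sideways on the neck.
- gearbox: Bystander: faded yellow plastic gearbox shell, open above, 134 x 70 x 42 mm; origin under its centre.
- bumper: Bystander: red plastic front bumper, 75 x 150 x 12 mm; origin under its cross bar.
- rim: Bystander: polished aluminium wheel rim, 62 mm across, 36 mm high; origin under its centre.
- gear: Bystander: white nylon idler gear lying flat, 68 mm across, 16 mm high; origin under its centre.
- driver: Bystander: screwdriver, 180 mm long, lying along its x axis.
Mind the look-alikes: they are no part of the job. What is meant by the part that bears hood_center is not turquoise, and is the smaller of those in its own colour.

How it is judged (in metres and radians):
On the way, in this order (a step that is already met when the one before it is completed fails the run):
1. the hood stands upright on the table, let go, clear of the lamp foot (angle between hood_center's own z axis and vertical below 0.08 rad and height (world z) of hood_center below 0.064 m and horizontal distance between hood_center and foot_top above 0.09 m and contact force between the fingers and hood below 0.1 N), for 0.2 s.
2. the hood is on the rim of the neck, upright, stripes in line within about 25 degrees (horizontal distance between hood_center and foot_top below 0.006 m and z of hood_center in the frame of foot_top between 0.0735 and 0.0845 m and angle between hood_center's own z axis and vertical below 0.1 rad and angle between the x axis of hood_center and the x axis of foot_top, either way round below 0.45 rad), for 0.2 s.
3. the hood is turned back on the rim by more than 35 degrees from the stripes (horizontal distance between hood_center and foot_top below 0.006 m and z of hood_center in the frame of foot_top between 0.0735 and 0.0845 m and angle between hood_center's own z axis and vertical below 0.1 rad and angle between the x axis of hood_center and the x axis of foot_top, either way round above 0.6 rad).
4. the hood has dropped into the thread (horizontal distance between hood_center and foot_top below 0.006 m and z of hood_center in the frame of foot_top below 0.0695 m and angle between hood_center's own z axis and vertical below 0.1 rad and angle between the x axis of hood_center and the x axis of foot_top, either way round above 0.8 rad), for 0.1 s.
At the end, for the whole second after the job is handed in: The hood is screwed fully down on the foot's neck: its centre less than 63 mm above the foot's top face (fully down is 60), within 5 mm of its axis, upright within 0.06 rad, stripes in line within 0.2 rad, let go and at rest; no other part has moved 30 mm (horizontal distance between hood_center and foot_top below 0.005 m and z of hood_center in the frame of foot_top between 0.057 and 0.063 m and angle between hood_center's own z axis and vertical below 0.06 rad and angle between the x axis of hood_center and the x axis of foot_top, either way round below 0.2 rad and contact force between the fingers and hood below 0.1 N and linear speed of hood below 0.01 m/s); the robot touches nothing.
It fails at once if the yellow gearbox shell is moved by more than 30 mm (distance of gearbox from where it was at the start of the episode above 0.03 m).
It fails at once if the red front bumper is moved by more than 30 mm (distance of bumper from where it was at the start of the episode above 0.03 m).
It fails at once if the aluminium rim is moved by more than 30 mm (distance of rim from where it was at the start of the episode above 0.03 m).
It fails at once if the white idler gear is moved by more than 30 mm (distance of gear from where it was at the start of the episode above 0.03 m).
It fails at once if the screwdriver is moved by more than 30 mm (distance of driver from where it was at the start of the episode above 0.03 m).
It also fails if it takes over 72 s, if anything falls off the work surface, if the arm or the gripper's body presses on something with over 40 N, if the wrist force passes 120 N, or if a joint passes its speed limit or range.

ROBOT

A 6-joint arm with a two-finger parallel gripper is mounted at the origin on the work surface. World frame = base frame: x ahead of the robot, y to its left, z up, the work surface at z = 0. Lengths are in m, angles in degrees, forces in N, time in s.
With the tool pointing down it reaches from about 0.4 to 0.825 m from the base axis. Payload 7 kg.
Tool frame: the origin (TCP) lies on the centre line of the jaws, within the pads' length; the fingertips stand 14 mm ahead of it and the grasp point (between the pads) lies 5 mm behind it; z points along the fingers, x is the direction in which the jaws open and shut, and the axes are right-handed (so a half turn about z gives the same grasp; the last joint's range is limited). The gripper opens to 88 mm and grips with 3 to 60 N. Pads are 19 mm wide; open, the fingers measure 130 mm over their backs; the gripper's body (78 mm by 193 mm) begins 47 mm behind the grasp point.
Start: joints at [-55.571, 20.546, 0.682, 0, -70.136, -16.507], TCP at [0.208, -0.642, 0.241] pointing down, gripper open.
Joint ranges: [-176.03, 176.03], [-82.01, 121.73], [-58.28, 71.71], [-173.87, 95.51], [-174.79, -0.11], [-173.66, 173.66]. Speed limits (degrees/s): [136.94, 136.94, 172.46, 180, 180, 180].

INTERFACE

Orientations are given as [roll, pitch, yaw] about the fixed x, y, z axes, in that order (R = Rz(yaw) Ry(pitch) Rx(roll)).
In Python, from plant import * gives the robot as it stands.
- The arm moves only by the shell command python3 -m handwheel 'ROWS' [OPENING]. ROWS is JSON, a list of rows, each a list of 2 entries, a list of its own where there are three numbers: the shift along the tool's x, y, z each as a share of 0.2 m, from -1 to 1, then the turn, a rotation vector about the tool's x, y, z each as a share of 360 degrees, from -1 to 1. In form: [[[tx, ty, tz], [ax, ay, az]], ...]. A call has 1 to 5 rows; each row is the pose to reach, as a shift and turn from the pose commanded when the call began, along the tool's axes at that moment, turning the shorter way round; what a row does not reach only later rows make up. A row lasts 1/12 s, in which the tool goes at most 41.7 mm and 7.16 degrees, less where a joint would pass 70% of its speed; a pose out of reach is approached as far as the arm can. A call with a number of a shift or a turn outside -1 to 1 is refused whole. A call with a gripper value outside its range is refused whole. OPENING is the closure, from -1 (fully open) to 1 (shut), set as the call begins (- or left out, the last holds). The fingers move at their own pace and stop on an object; the grip force is fixed at half the most. Time passes only in rows, so rows that repeat a pose let the fingers close. It gives the time, the measured TCP pose, the force and the opening at its end, in the units of the state.
- get_obs(): the state, without advancing time (a new reading comes with each control period).
- snapshot(name): name is "scene" or "top" or "wrist"; returns a dict with "color" (384x512x3 uint8, red, green, blue), "z_map" (384x512 float32, m along the optical axis (not along the pixel's ray), 0 where there is no reading), "intrinsics" (3x3 intrinsics, pixels), "distortion" ([k1, k2, p1, p2, k3] as OpenCV has them; the pictures are not rectified), "rvec" (rotation vector, rad) and "tvec" (3), from world to camera coordinates, as OpenCV has them. Camera axes: x right, y down, z forward; pixel columns grow to the right and rows downward; lengths in m; the calibration is good to about 2 mm. A picture is of the moment at which its call begins.
- close_job(): hands the job in, once; it reports no verdict.
The state is a dict: "clock": time; "joint_pos": joint angles; "qvel": joint speeds; "tau": joint torques, N m; "tool_pos": TCP position; "orientation": TCP orientation; "force": force on the tool from outside, world axes, zero at the start; "moment": the same for the moment, N m; "opening": finger opening in m.
Only numpy, scipy, OpenCV 4.12 (cv2) and the standard library are available. Lean on these libraries where they do the work, as an engineer would, in place of code of your own. Each camera call takes 0.05 s, during which the arm holds its last target. There are 200 camera calls.

## Working session

There is one attempt and no reset: what is moved stays moved. The work goes in short steps, Python scripts to look and compute and a shell command to move; the robot and the scene stay as the last step left them, time stands still between calls to the robot, and variables do not carry over. Pictures are saved under pics/ and viewed, about 8 in all and at most 12, crops included, and the job is handed in when it is done.

```bash
ls; mkdir -p pics; python3 - <<'E'
from plant import *
import cv2,numpy as np,pickle
print(get_obs())
d={n:snapshot(n) for n in("scene","top")}
pickle.dump(d,open('s0.pkl','wb'))
for n in d:
    cv2.imwrite(f'pics/{n}0.png',d[n]['color'][...,::-1])
    print(n,d[n]['intrinsics'],d[n]['distortion'],d[n]['rvec'],d[n]['tvec'])
E
```

```text
pics
{'clock': 0.0, 'joint_pos': array([-5.55718572e+01,  2.05907275e+01,  6.33947976e-01, -2.03219963e-02,
       -7.01354701e+01, -1.65064314e+01]), 'qvel': array([-0.00552959,  0.03289699,  0.01715048,  0.05651202, -0.03307555,
        0.01011312]), 'tau': array([-1.29392192e-03, -5.82725573e+01,  2.93055707e+01,  6.99680507e+00,
        7.12796827e-03, -9.40807922e-05]), 'tool_pos': array([ 0.20753895, -0.64181456,  0.23963134]), 'orientation': array([-1.79992104e+02, -9.38761540e-02,  1.07914784e+02]), 'force': array([ 0.33641444,  0.15478536, -0.41796638]), 'moment': array([-0.0408863 ,  0.01389322, -0.01907422]), 'opening': 0.08797520330628138}
scene [[465.28151131   0.         254.79473487]
 [  0.         465.28151131 188.31137761]
 [  0.           0.           1.        ]] [-0.12151559  0.          0.          0.          0.        ] [ 2.22861504  0.86848581 -0.38024114] [-0.38295117 -0.1957212   1.57866649]
top [[441.28989336   0.         258.34783529]
 [  0.         441.28989336 190.717477  ]
 [  0.           0.           1.        ]] [-0.16882563  0.          0.          0.          0.        ] [ 2.14392252 -2.14975862  0.12291773] [0.00970657 0.55192744 1.16607357]
```

View pics/scene0.png

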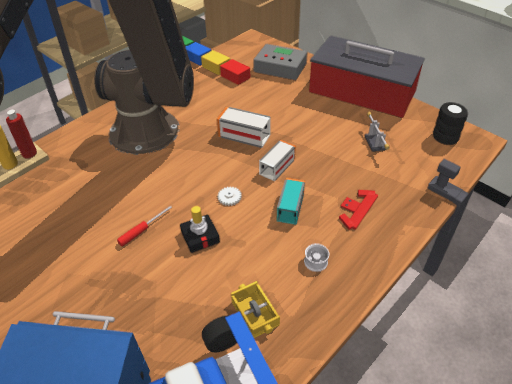

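View pics/top0.png

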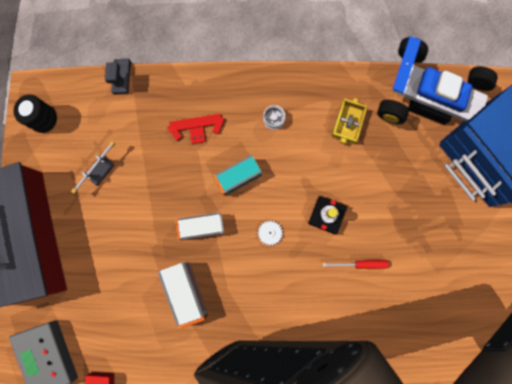

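The white candidates are the small tube at top (200,227) and the big one at (182,294). The third tube, at (240,175), is turquoise. The small white tube fits: it isn't turquoise and is the smaller of the two white ones. I'll confirm with a crop and measure.

```bash
cat > h.py <<'E'
import numpy as np,cv2
def cloud(s):
    h,w=s['z_map'].shape
    uv=np.stack(np.meshgrid(np.arange(w),np.arange(h)),-1).reshape(-1,1,2).astype(float)
    n=cv2.undistortPoints(uv,s['intrinsics'],s['distortion']).reshape(h,w,2)
    z=s['z_map'][...,None]
    P=np.concatenate([n*z,z],-1)
    R=cv2.Rodrigues(s['rvec'])[0]
    W=(P-np.ravel(s['tvec']))@R
    W[s['z_map']==0]=np.nan
    return W
E
python3 - <<'E'
import pickle,cv2,numpy as np
from h import cloud
d=pickle.load(open('s0.pkl','rb'))
t=d['top'];W=cloud(t)
def box(r0,r1,c0,c1,lo,hi,msg):
    w=W[r0:r1,c0:c1].reshape(-1,3);w=w[(w[:,2]>lo)&(w[:,2]<hi)]
    r=cv2.minAreaRect(w[:,:2].astype(np.float32));print(msg,len(w),np.round(w.mean(0),4),r,np.median(w[:,2]))
for q in [(227,200),(175,240),(294,182),(290,60)]: print(q,W[q])
print(W[215,200],W[250,230],W[160,320])
box(205,245,168,232,.045,.075,'hood')
box(250,335,150,215,.05,.12,'big')
box(190,240,302,355,.025,.045,'foot')
box(190,240,302,355,.055,.066,'neck')
box(190,240,302,355,.095,.13,'tip')
a=cv2.resize(t['color'][195:255,160:240],None,fx=5,fy=5,interpolation=2)
s=cv2.resize(d['scene']['color'][135:195,245:325],None,fx=5,fy=5,interpolation=2)
b=cv2.resize(t['color'][185:245,295:375],None,fx=5,fy=5,interpolation=2)
f=cv2.resize(d['scene']['color'][200:260,160:240],None,fx=5,fy=5,interpolation=2)
cv2.imwrite('pics/crop0.png',np.vstack([np.hstack([a,s]),np.hstack([b,f])])[...,::-1])
E
```

```text
(227, 200) [0.45230452 0.16348289 0.05712138]
(175, 240) [0.59249801 0.0573513  0.05437472]
(294, 182) [0.27659854 0.20681917 0.07406918]
(290, 60) [0.27528259 0.55845607 0.04491028]
[0.48440959 0.16399276 0.05637276] [3.91291655e-01 8.75885480e-02 2.30498121e-04] [ 0.64432187 -0.1666044  -0.00204174]
hood 963 [0.4557 0.1695 0.0552] ((0.4558614492416382, 0.17003798484802246), (0.056776538491249084, 0.12152907997369766), 8.768357276916504) 0.055294962776315494
big 1851 [0.2739 0.2084 0.0732] ((0.2722361385822296, 0.21095234155654907), (0.16106468439102173, 0.07978431135416031), 20.29792594909668) 0.07367701912769828
foot 735 [ 0.4857 -0.1792  0.0342] ((0.4870249629020691, -0.18097084760665894), (0.08305741101503372, 0.08488444983959198), 67.45687866210938) 0.034348921323275
neck 60 [ 0.4841 -0.176   0.0612] ((0.48663705587387085, -0.18156835436820984), (0.03358617052435875, 0.042047202587127686), 57.21442413330078) 0.06126344155458291
tip 71 [ 0.4861 -0.1801  0.1112] ((0.48604103922843933, -0.18054206669330597), (0.022313421592116356, 0.02032596431672573), 2.9232046604156494) 0.11222455458969223
```

View pics/crop0.png

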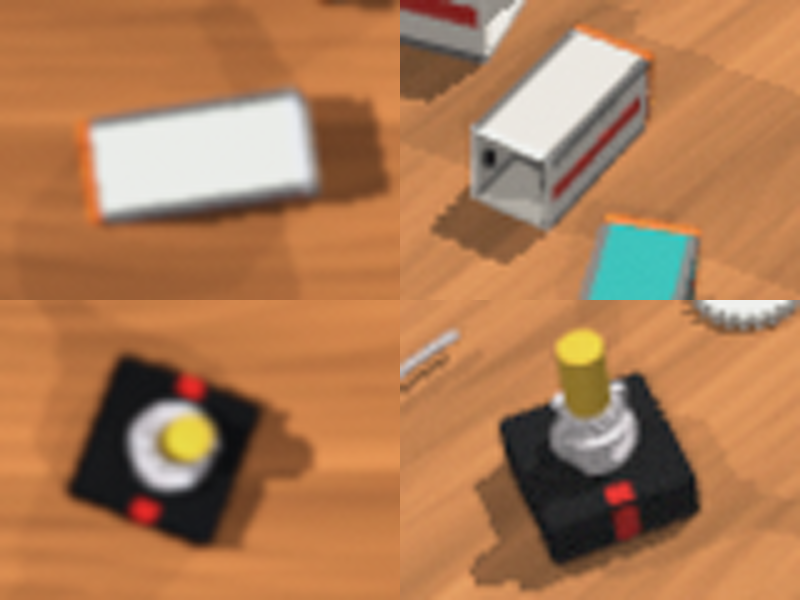

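The crop confirms it. The small white tube, with its orange cap toward +y and its stripe on the level side faces, is the hood. Its centre is about (0.456, 0.170) and its z axis has a yaw of about 98.8°. The foot is at (0.486, -0.180) with a yaw of about -22°. Next I'll set up the move helper.

```bash
cat > rel.py <<'E'
# usage: rel.py x y z roll pitch yaw  (target TCP) -> shares in the current tool axes
import sys,numpy as np
from scipy.spatial.transform import Rotation as R
from plant import *
o=get_obs();t=list(map(float,sys.argv[1:]))
Rc=R.from_euler('xyz',o['orientation'],degrees=True);Rt=R.from_euler('xyz',t[3:],degrees=True)
s=Rc.inv().apply(np.array(t[:3])-o['tool_pos'])/.2
a=np.degrees((Rc.inv()*Rt).as_rotvec())/360
print(np.round(s,4),np.round(a,4),'n=%.1f rows'%max(np.linalg.norm(s)*200/41.7,np.linalg.norm(a)*360/7.16))
print('t=%.2f'%o['clock'],o['tool_pos'].round(4),o['orientation'].round(1),'q',o['joint_pos'].round(0),'F',o['force'].round(1),'M',o['moment'].round(2),o['opening'].__round__(4))
E
python3 rel.py .45 -.2 .27 180 0 140; python3 rel.py .434 .311 .15 225 0 188.8
python3 - <<'E'
import pickle,cv2,numpy as np
from h import cloud
d=pickle.load(open('s0.pkl','rb'))
t=d['top'];W=cloud(t)
hsv=cv2.cvtColor(t['color'],cv2.COLOR_RGB2HSV)
m=((hsv[...,0]<6)|(hsv[...,0]>174))&(hsv[...,1]>170)&(hsv[...,2]>90)
m[:190]=0;m[240:]=0;m[:,:302]=0;m[:,355:]=0
m&=W[...,2]>.028
n,l,st,c=cv2.connectedComponentsWithStats(m.astype(np.uint8))
p=[np.nanmean(W[l==i],0) for i in range(1,n) if st[i,4]>5]
print(p,st[1:,4]); e=p[0]-p[-1];print(np.degrees(np.arctan2(e[1],e[0])),(p[0]+p[-1])/2)
E
```

```text
[ 1.7296  1.8331 -0.1491] [ 0.     -0.0002 -0.0891] n=12.1 rows
t=0.10 [ 0.2075 -0.6419  0.2397] [-1.800e+02 -1.000e-01  1.079e+02] q [-56.  21.   1.  -0. -70. -17.] F [-0.4 -0.3 -0.5] M [ 0.02 -0.05 -0.02] 0.0874
[4.1844 2.5429 0.4544] [ 0.1033 -0.0881 -0.2121] n=23.6 rows
t=0.10 [ 0.2075 -0.6419  0.2397] [-1.800e+02 -1.000e-01  1.079e+02] q [-56.  21.   1.  -0. -70. -17.] F [-0.4 -0.3 -0.5] M [ 0.02 -0.05 -0.02] 0.0874
[array([ 0.52023611, -0.19448666,  0.03392532]), array([ 0.45358768, -0.16795179,  0.0344148 ])] [26 25]
-21.709081347525146 [ 0.48691189 -0.18121923  0.03417006]
```

```bash
python3 -m handwheel '[[[0.14,0.15,-0.015],[0,0,0]],[[0.28,0.3,-0.03],[0,0,0]],[[0.42,0.45,-0.045],[0,0,0]],[[0.56,0.6,-0.06],[0,0,0]],[[0.7,0.75,-0.07],[0,0,0]]]' -1
python3 -m handwheel '[[[0.14,0.15,-0.015],[0,0,0]],[[0.28,0.3,-0.03],[0,0,0]],[[0.42,0.45,-0.045],[0,0,0]],[[0.56,0.6,-0.06],[0,0,0]],[[0.7,0.75,-0.07],[0,0,0]]]'
python3 rel.py .434 .311 .15 225 0 188.8;python3 rel.py .434 .28 .25 225 0 188.8
```

```text
clock: 0.52
tool_pos: [0.3076, -0.4612, 0.2544]
orientation: [-180.0, -0.0, 107.9]
force: [0.6, -0.6, 1.1]
opening: 0.0878
clock: 0.93
tool_pos: [0.4074, -0.2816, 0.2689]
orientation: [180.0, 0.0, 107.9]
force: [1.2, -0.6, -0.1]
opening: 0.0876
[2.7782 1.0381 0.5944] [ 0.1032 -0.0878 -0.2122] n=14.5 rows
t=0.93 [ 0.4074 -0.2816  0.2689] [180.    0.  107.9] q [-12.   2. -19.  -0. -69. -60.] F [ 1.2 -0.6 -0.1] M [-0.01 -0.21 -0.  ] 0.0876
[2.6307 0.9906 0.0944] [ 0.1032 -0.0878 -0.2122] n=13.5 rows
t=0.93 [ 0.4074 -0.2816  0.2689] [180.    0.  107.9] q [-12.   2. -19.  -0. -69. -60.] F [ 1.2 -0.6 -0.1] M [-0.01 -0.21 -0.  ] 0.0876
```

```bash
python3 -m handwheel '[[[0.18,0.066,0],[0.007,-0.006,-0.014]],[[0.36,0.13,0],[0.014,-0.012,-0.028]],[[0.54,0.2,0.01],[0.021,-0.018,-0.042]],[[0.72,0.26,0.02],[0.028,-0.024,-0.056]],[[0.88,0.33,0.03],[0.034,-0.029,-0.07]]]'
python3 rel.py .434 .28 .25 225 0 188.8
```

```text
clock: 1.35
tool_pos: [0.4149, -0.094, 0.2628]
orientation: [-165.7, 7.5, 134.5]
force: [1.4, -0.1, -0.1]
opening: 0.0876
[ 1.2646  1.311  -0.4383] [ 0.0689 -0.0583 -0.1416] n=9.0 rows
t=1.35 [ 0.4149 -0.094   0.2628] [-165.7    7.5  134.5] q [ 25.  -2. -31.  12. -73. -76.] F [ 1.4 -0.1 -0.1] M [ 0.93 -0.44  0.09] 0.0876
```

```bash
python3 -m handwheel '[[[0.13,0.13,-0.044],[0.007,-0.006,-0.014]],[[0.26,0.26,-0.09],[0.014,-0.012,-0.028]],[[0.39,0.39,-0.13],[0.021,-0.018,-0.042]],[[0.51,0.52,-0.18],[0.028,-0.024,-0.056]],[[0.63,0.65,-0.22],[0.034,-0.029,-0.07]]]'
python3 rel.py .434 .28 .25 225 0 188.8
```

```text
clock: 1.77
tool_pos: [0.4253, 0.0924, 0.2573]
orientation: [-149.6, 7.5, 162.0]
force: [1.2, -0.1, 0.5]
opening: 0.0876
[ 0.2511  0.7826 -0.4553] [ 0.0348 -0.0294 -0.0715] n=4.5 rows
t=1.77 [0.4253 0.0924 0.2573] [-149.6    7.5  162. ] q [ 53.   8. -28.  16. -82. -79.] F [ 1.2 -0.1  0.5] M [ 1.71 -0.29  0.1 ] 0.0876
```

```bash
python3 -m handwheel '[[[0.06,0.2,-0.11],[0.007,-0.006,-0.014]],[[0.13,0.4,-0.23],[0.018,-0.015,-0.036]],[[0.19,0.6,-0.34],[0.026,-0.022,-0.054]],[[0.25,0.78,-0.455],[0.0348,-0.0294,-0.0715]],[[0.25,0.78,-0.455],[0.0348,-0.0294,-0.0715]]]'
python3 rel.py .434 .28 .25 225 0 188.8; python3 rel.py .4364 .2963 .124 225 0 188.8
```

```text
clock: 2.18
tool_pos: [0.4351, 0.2818, 0.2488]
orientation: [-134.8, -0.1, -171.0]
force: [0.7, -0.5, 0.6]
opening: 0.0875
[ 0.0067 -0.0098  0.0016] [-0.0004  0.0002  0.0007] n=0.1 rows
t=2.18 [0.4351 0.2818 0.2488] [-1.348e+02 -1.000e-01 -1.710e+02] q [ 69.  24. -16.  21. -91. -67.] F [ 0.7 -0.5  0.6] M [2.28 0.42 0.06] 0.0875
[-0.0193  0.4923  0.39  ] [-0.0004  0.0002  0.0007] n=3.0 rows
t=2.18 [0.4351 0.2818 0.2488] [-1.348e+02 -1.000e-01 -1.710e+02] q [ 69.  24. -16.  21. -91. -67.] F [ 0.7 -0.5  0.6] M [2.28 0.42 0.06] 0.0875
```

```bash
python3 -m handwheel '[[[-0.005,0.12,0.1],[0,0,0]],[[-0.01,0.25,0.2],[0,0,0]],[[-0.015,0.37,0.29],[0,0,0]],[[-0.019,0.492,0.39],[0,0,0.001]],[[-0.019,0.492,0.39],[0,0,0.001]]]'
python3 rel.py .4518 .1961 .0245 225 0 188.8
python3 - <<'E'
from plant import *
import cv2,numpy as np
from h import cloud
s=snapshot('wrist');cv2.imwrite('pics/w1.png',s['color'][...,::-1])
W=cloud(s);w=W.reshape(-1,3);w=w[(w[:,2]>.045)&(w[:,2]<.075)&(abs(w[:,0]-.456)<.09)&(abs(w[:,1]-.17)<.09)].astype(np.float32)
print(len(w),cv2.minAreaRect(w[:,:2]),np.median(w[:,2]))
E
```

```text
clock: 2.6
tool_pos: [0.4356, 0.2904, 0.1208]
orientation: [-134.7, 0.0, -171.8]
force: [0.6, -0.7, -1.2]
opening: 0.0876
[-0.0129  0.0053  0.6788] [-0.0007 -0.0012 -0.0012] n=3.3 rows
t=2.60 [0.4356 0.2904 0.1208] [-134.7    0.  -171.8] q [ 69.  32. -21.  20. -79. -73.] F [ 0.6 -0.7 -1.2] M [ 2.22  0.49 -0.07] 0.0876Traceback (most recent call last):
  File "<stdin>", line 6, in <module>
cv2.error: OpenCV(4.12.0) /io/opencv/modules/imgproc/src/convhull.cpp:143: error: (-215:Assertion failed) total >= 0 && (depth == CV_32F || depth == CV_32S) in function 'convexHull'
```

View pics/w1.png

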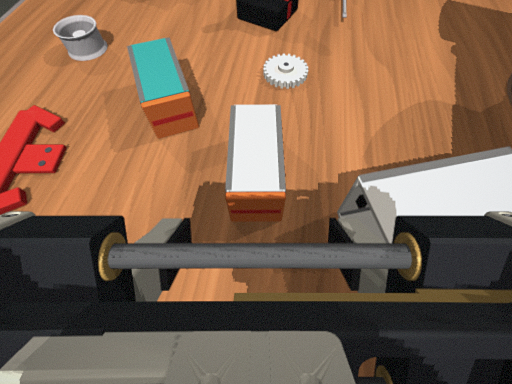

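The wrist view shows the hood centred between the fingers at (256,150), clear of the big white look-alike on the right at (430,190). I'm going in.

```bash
python3 -m handwheel '[[[-0.01,0.005,0.17],[0,0,-0.001]],[[-0.013,0.005,0.34],[0,0,-0.001]],[[-0.013,0.005,0.5],[0,0,-0.001]],[[-0.013,0.005,0.6],[0,0,-0.001]],[[-0.013,0.005,0.678],[0,0,-0.001]]]'
python3 rel.py .4518 .1961 .0245 225 0 188.8
python3 - <<'E'
from plant import *
import numpy as np
from h import cloud
s=snapshot('wrist');W=cloud(s);z=s['z_map'];print((z>0).mean(),np.nanmin(z),z.max(),W[150,256],W[70,285],s['tvec'],s['rvec'])
E
```

```text
clock: 3.07
tool_pos: [0.4542, 0.1976, 0.0299]
orientation: [-135.1, 0.1, -171.5]
force: [-0.4, -0.2, 0.2]
opening: 0.0875
[0.0128 0.0151 0.023 ] [ 0.0004 -0.0005 -0.0008] n=0.1 rows
t=3.07 [0.4542 0.1976 0.0299] [-1.351e+02  1.000e-01 -1.715e+02] q [ 63.  35. -34.  27. -63. -77.] F [-0.4 -0.2  0.2] M [2.34 0.42 0.02] 0.0875
0.9871673583984375 0.0 0.34779817 [0.46324137 0.15138862 0.05633816] [0.4566021  0.00421886 0.00124517] [ 0.47855446 -0.06656275  0.24668313] [ 0.22212499 -2.99569546  0.78091464]
```

```bash
python3 -m handwheel '[[[0.008,0.01,0.02],[0,0,-0.0008]],[[0.01,0.01,0.02],[0,0,-0.0008]]]'
python3 -m handwheel '[[[0,0,0],[0,0,0]],[[0,0,0],[0,0,0]],[[0,0,0],[0,0,0]],[[0,0,0],[0,0,0]],[[0,0,0],[0,0,0]]]' 1
python3 -m handwheel '[[[0,0,0],[0,0,0]],[[0,0,0],[0,0,0]],[[0,0,0],[0,0,0]]]'
python3 rel.py .4518 .1961 .12 225 0 188.8
```

```text
clock: 3.28
tool_pos: [0.4525, 0.1979, 0.0258]
orientation: [-135.2, -0.1, -171.3]
force: [0.0, 0.1, 1.1]
opening: 0.0878
clock: 3.7
tool_pos: [0.4521, 0.1976, 0.025]
orientation: [-135.2, -0.1, -171.3]
force: [0.3, -0.4, -0.9]
opening: 0.0596
clock: 3.95
tool_pos: [0.4522, 0.1975, 0.0249]
orientation: [-135.1, -0.1, -171.3]
force: [-2.4, 2.5, 3.2]
opening: 0.0558
[ 0.0039 -0.3401 -0.3321] [ 0.0004 -0.0004  0.0001] n=2.3 rows
t=3.95 [0.4522 0.1975 0.0249] [-1.351e+02 -1.000e-01 -1.713e+02] q [ 64.  35. -35.  27. -62. -77.] F [-2.4  2.5  3.2] M [ 2.04  0.68 -0.28] 0.0558
```

```bash
python3 -m handwheel '[[[0,-0.13,-0.13],[0,0,0]],[[0,-0.26,-0.26],[0,0,0]],[[0,-0.39,-0.39],[0,0,0]],[[0,-0.53,-0.53],[0,0,0]],[[0,-0.53,-0.53],[-0.015,0,0]]]'
python3 -m handwheel '[[[0,0,0],[-0.018,0,0]],[[0,0,0],[-0.036,0,0]],[[0,0,0],[-0.054,0,0]],[[0,0,0],[-0.072,0,0]],[[0,0,0],[-0.09,0,0]]]'
python3 -m handwheel '[[[0,0,0],[-0.018,0,0]],[[0,0,0],[-0.036,0,0]],[[0,0,0],[-0.054,0,0]],[[0,0,0],[-0.072,0,0]],[[0,0,0],[-0.09,0,0]]]'
python3 rel.py .455 .155 .15 135 0 188.8
```

```text
clock: 4.37
tool_pos: [0.4537, 0.1993, 0.1785]
orientation: [-140.6, 0.0, -171.1]
force: [1.2, 0.4, -3.6]
opening: 0.056
clock: 4.78
tool_pos: [0.4522, 0.1971, 0.1751]
orientation: [-173.3, -0.0, -171.3]
force: [0.7, -1.9, -3.9]
opening: 0.0557
clock: 5.2
tool_pos: [0.4526, 0.1976, 0.1759]
orientation: [154.3, 0.1, -171.2]
force: [-0.5, -1.6, -3.5]
opening: 0.056
[ 0.0205 -0.2475  0.0245] [-0.0536  0.0002  0.    ] n=2.7 rows
t=5.20 [0.4526 0.1976 0.1759] [ 1.543e+02  1.000e-01 -1.712e+02] q [ 26.   7. -20. -29. -59.  -2.] F [-0.5 -1.6 -3.5] M [-2.13  0.11  0.15] 0.056
```

```bash
python3 -m handwheel '[[[0.007,-0.08,0.008],[-0.018,0,0]],[[0.014,-0.16,0.016],[-0.036,0,0]],[[0.02,-0.245,0.025],[-0.0536,0,0]],[[0.02,-0.245,0.025],[-0.0536,0,0]]]'
python3 rel.py .455 .155 .0875 135 0 188.8
python3 - <<'E'
from plant import *
import cv2,numpy as np
from h import cloud
for n in('scene','top'):
    s=snapshot(n);cv2.imwrite(f'pics/{n}2.png',s['color'][...,::-1]);W=cloud(s)
    hsv=cv2.cvtColor(s['color'],cv2.COLOR_RGB2HSV)
    m=(W[...,2]>.05)&(W[...,2]<.25)&(abs(W[...,0]-.46)<.08)&(abs(W[...,1]-.17)<.08)
    o=m&(hsv[...,0]<14)&(hsv[...,0]>6)&(hsv[...,1]>150)
    w=W[o];print(n,m.sum(),len(w),w.mean(0) if len(w) else '')
    if len(w)>20:
        w=w[abs(w[:,2]-np.median(w[:,2]))<.006];c=w-w.mean(0);print(len(w),np.median(w,0),np.linalg.svd(c)[2][2] if len(w)<3000 else'')
E
```

```text
clock: 5.53
tool_pos: [0.4548, 0.1475, 0.1438]
orientation: [135.0, -0.7, -171.9]
force: [1.0, 0.1, -3.4]
opening: 0.056
[-0.0095 -0.1727  0.2255] [-0.0001  0.0002 -0.0027] n=1.4 rows
t=5.53 [0.4548 0.1475 0.1438] [ 135.    -0.7 -171.9] q [  3.  17. -16. -48. -71.  27.] F [ 1.   0.1 -3.4] M [-3.13 -0.35 -0.01] 0.056
scene 544 4 [0.44795046 0.16873474 0.17568093]
top 531 74 [0.45368914 0.14997564 0.17449365]
68 [0.46096572 0.15053649 0.17581611] [-0.00208351  0.05794127  0.99831782]
```

View pics/scene2.png

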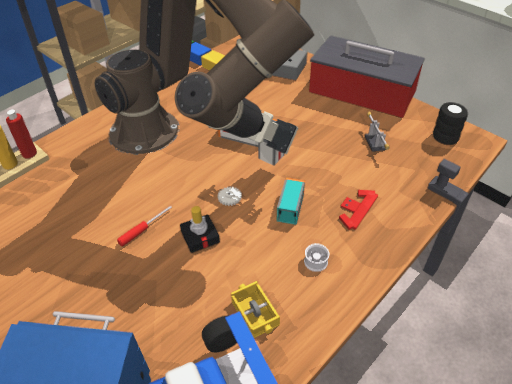

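```bash
python3 -m handwheel '[[[0,-0.05,0.05],[0,0,-0.002]],[[0,-0.1,0.1],[0,0,-0.0027]],[[0,-0.15,0.15],[0,0,-0.0027]],[[0,-0.185,0.185],[0,0,-0.0027]],[[0,-0.185,0.185],[0,0,-0.0027]]]'
python3 rel.py .455 .155 .0875 135 0 188.8
```

```text
clock: 6.05
tool_pos: [0.4533, 0.1556, 0.0957]
orientation: [135.4, 0.4, -170.5]
force: [-0.8, -0.2, -1.2]
opening: 0.0556
[-0.0075 -0.0317  0.0263] [-0.0011 -0.0007  0.0022] n=0.2 rows
t=6.05 [0.4533 0.1556 0.0957] [ 135.4    0.4 -170.5] q [  3.  21. -18. -49. -67.  33.] F [-0.8 -0.2 -1.2] M [-2.82 -0.27  0.06] 0.0556
```

```bash
python3 -m handwheel '[[[0,-0.01,0.01],[0,0,0]],[[0,-0.018,0.018],[0,0,0]],[[0,-0.018,0.018],[0,0,0]]]'
python3 -m handwheel '[[[0,-0.005,0.005],[0,0,0]],[[0,-0.005,0.005],[0,0,0]]]'
python3 -m handwheel '[[[0,-0.005,0.005],[0,0,0]],[[0,-0.005,0.005],[0,0,0]]]'
python3 rel.py .455 .155 .0875 135 0 188.8
```

```text
clock: 6.3
tool_pos: [0.4549, 0.1547, 0.0922]
orientation: [135.4, 0.6, -170.5]
force: [-0.7, 0.1, -1.6]
opening: 0.0558
clock: 6.47
tool_pos: [0.4549, 0.1542, 0.0907]
orientation: [135.4, 0.6, -170.6]
force: [0.8, 0.3, -1.7]
opening: 0.0558
clock: 6.63
tool_pos: [0.4551, 0.1542, 0.0892]
orientation: [135.4, 0.6, -170.6]
force: [1.1, -0.9, -0.9]
opening: 0.0556
[ 0.     -0.0029  0.009 ] [-0.001  -0.      0.0023] n=0.1 rows
t=6.63 [0.4551 0.1542 0.0892] [ 135.4    0.6 -170.6] q [  3.  22. -18. -50. -66.  34.] F [ 1.1 -0.9 -0.9] M [-2.53 -0.34 -0.01] 0.0556
```

```bash
for i in 1 2; do python3 -m handwheel '[[[0,-0.005,0.005],[0,0,0]],[[0,-0.005,0.005],[0,0,0]],[[0,-0.005,0.005],[0,0,0]]]'; done
```

```text
clock: 6.88
tool_pos: [0.4554, 0.1542, 0.0889]
orientation: [135.3, 0.6, -170.6]
force: [0.0, -3.3, 10.0]
opening: 0.0559
clock: 7.13
tool_pos: [0.4557, 0.1541, 0.0886]
orientation: [135.3, 0.7, -170.5]
force: [-0.5, -6.4, 19.7]
opening: 0.0559
```

```bash
python3 -m handwheel '[[[0,0.007,-0.007],[0,0,0]],[[0,0.007,-0.007],[0,0,0]]]'
python3 -m handwheel '[[[0,0,0],[0,0,0]],[[0,0,0],[0,0,0]],[[0,0,0],[0,0,0]],[[0,0,0],[0,0,0]],[[0,0,0],[0,0,0]]]' -1
python3 -m handwheel '[[[0,0,0],[0,0,0]],[[0,0,-0.1],[0,0,0]],[[0,0,-0.3],[0,0,0]],[[0,0,-0.5],[0,0,0]],[[0,0,-0.7],[0,0,0]]]'
python3 rel.py .46 .0 .25 180 0 190
python3 - <<'E'
from plant import *
import cv2,numpy as np
from h import cloud
for n in('scene','top','wrist'):
    s=snapshot(n);cv2.imwrite(f'pics/{n}3.png',s['color'][...,::-1]);W=cloud(s)
    m=(W[...,2]>.108)&(W[...,2]<.135)&(abs(W[...,0]-.46)<.06)&(abs(W[...,1]-.16)<.06)
    w=W[m].astype(np.float32)
    if len(w)<10:continue
    c=w-w.mean(0);print(n,len(w),np.median(w,0),cv2.minAreaRect(w[:,:2].copy()),np.linalg.svd(c,full_matrices=False)[2][2])
E
```

```text
clock: 7.3
tool_pos: [0.4553, 0.154, 0.0887]
orientation: [135.4, 0.6, -170.6]
force: [1.2, -2.7, 7.9]
opening: 0.0559
clock: 7.72
tool_pos: [0.4547, 0.1543, 0.0878]
orientation: [135.4, 0.5, -170.6]
force: [-0.9, -0.3, -0.5]
opening: 0.0838
clock: 8.13
tool_pos: [0.4695, 0.0561, 0.1888]
orientation: [135.4, 0.5, -170.5]
force: [0.6, 0.6, -0.4]
opening: 0.0877
[ 0.0904  0.0243 -0.4072] [ 0.1239  0.0018 -0.0009] n=6.2 rows
t=8.13 [0.4695 0.0561 0.1888] [ 135.4    0.5 -170.5] q [ -6.  17. -10. -43. -81.  30.] F [ 0.6  0.6 -0.4] M [-2.31 -0.47 -0.18] 0.0877
scene 108 [0.48148888 0.15521166 0.12001382] ((0.48104289174079895, 0.1536082923412323), (0.023022372275590897, 0.06187316030263901), 23.631242752075195) [0.45436904 0.06867933 0.8881621 ]
top 505 [0.4544005  0.14935283 0.11923056] ((0.4550761580467224, 0.15023192763328552), (0.05632444843649864, 0.056870296597480774), 9.11386489868164) [-0.0066514  -0.01380618  0.9998826 ]
wrist 1876 [0.45840925 0.13340047 0.11981619] ((0.45677363872528076, 0.14846909046173096), (0.05605217441916466, 0.05699799954891205), 9.269275665283203) [ 0.02056301 -0.11108324  0.99359834]
```

View pics/wrist3.png

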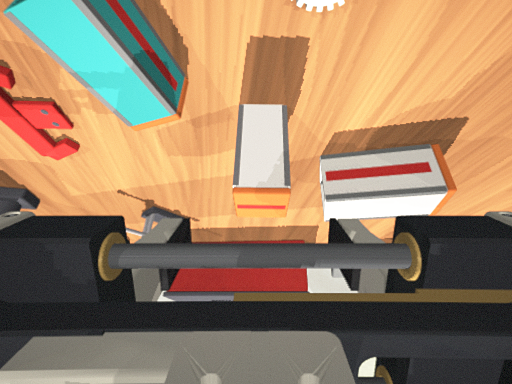

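```bash
python3 rel.py .456 .149 .22 180 0 189.2;  python3 -m handwheel '[[[0.02,0,-0.1],[0.018,0,0]],[[0.04,0,-0.2],[0.036,0,0]],[[0.06,0,-0.3],[0.055,0,0]],[[0.09,0.02,-0.4],[0.073,0.001,0]],[[0.09,0.024,-0.407],[0.09,0.0015,0]]]'
python3 rel.py .456 .149 .20 180 0 189.2
```

```text
[-0.0011  0.4449  0.2244] [0.1237 0.002  0.0011] n=6.2 rows
t=8.28 [0.4715 0.0554 0.1896] [ 135.5    0.8 -170.7] q [ -6.  17. -10. -43. -81.  30.] F [-0.7  0.7  0.3] M [-2.28 -0.29  0.02] 0.0872
clock: 8.7
tool_pos: [0.4618, 0.0, 0.2521]
orientation: [168.1, 0.4, -170.4]
force: [-0.7, 0.3, -0.5]
opening: 0.0878
[-0.0942  0.6695  0.4077] [0.033  0.001  0.0013] n=3.8 rows
t=8.70 [0.4618 0.     0.2521] [ 168.1    0.4 -170.4] q [ 14.   1. -18. -13. -70.  -0.] F [-0.7  0.3 -0.5] M [-0.73  0.01 -0.06] 0.0878
```

```bash
python3 -m handwheel '[[[-0.02,0.2,0.05],[0.016,0,0]],[[-0.05,0.4,0.15],[0.033,0.001,0.001]],[[-0.08,0.6,0.3],[0.033,0.001,0.0013]],[[-0.094,0.67,0.408],[0.033,0.001,0.0013]],[[-0.094,0.67,0.408],[0.033,0.001,0.0013]]]'
python3 rel.py .456 .149 .09 180 0 189.2
python3 - <<'E'
from plant import *
import cv2,numpy as np
from h import cloud
s=snapshot('wrist');W=cloud(s)
m=(W[...,2]>.112)&(W[...,2]<.135)&(abs(W[...,0]-.46)<.06)&(abs(W[...,1]-.15)<.06)
w=W[m].astype(np.float32)
print(len(w),np.median(w,0),cv2.minAreaRect(w[:,:2].copy()))
E
```

```text
clock: 9.12
tool_pos: [0.4517, 0.1541, 0.1944]
orientation: [179.7, -0.5, -170.5]
force: [-0.7, -0.5, -0.8]
opening: 0.0877
[-0.0217 -0.0315  0.5219] [ 0.0008 -0.0014  0.0008] n=2.5 rows
t=9.12 [0.4517 0.1541 0.1944] [ 179.7   -0.5 -170.5] q [ 42.   4. -27.  -1. -59. -32.] F [-0.7 -0.5 -0.8] M [-0.03  0.15  0.  ] 0.0877
4143 [0.45682353 0.14737949 0.12000285] ((0.4565846025943756, 0.1495901346206665), (0.056006673723459244, 0.05634857341647148), 8.86458683013916)
```

```bash
python3 -m handwheel '[[[-0.02,-0.03,0.1],[0.0008,-0.0014,0.0008]],[[-0.024,-0.03,0.25],[0.0008,-0.0014,0.0015]],[[-0.024,-0.03,0.4],[0.0008,-0.0014,0.0015]],[[-0.024,-0.03,0.52],[0.0008,-0.0014,0.0015]],[[-0.024,-0.03,0.52],[0.0008,-0.0014,0.0015]]]'
python3 rel.py .4566 .1492 .09 180 0 188.9
```

```text
clock: 9.58
tool_pos: [0.4555, 0.1437, 0.0884]
orientation: [-179.8, -0.3, -171.3]
force: [-1.8, -0.8, 0.5]
opening: 0.0878
[-0.0097  0.0262 -0.0081] [-0.0004 -0.0009 -0.0007] n=0.1 rows
t=9.58 [0.4555 0.1437 0.0884] [-179.8   -0.3 -171.3] q [ 41.  12. -35.  -0. -44. -32.] F [-1.8 -0.8  0.5] M [-0.04  0.27  0.03] 0.0878
```

```bash
python3 -m handwheel '[[[0,0,0],[0,0,0]],[[0,0,0],[0,0,0]]]'; python3 rel.py .4566 .1492 .09 180 0 188.9
```

```text
clock: 9.75
tool_pos: [0.4595, 0.1461, 0.0942]
orientation: [179.9, 0.2, -171.3]
force: [0.2, 0.0, 1.0]
opening: 0.0876
[0.0121 0.0177 0.0212] [ 0.0001  0.0005 -0.0005] n=0.1 rows
t=9.75 [0.4595 0.1461 0.0942] [ 179.9    0.2 -171.3] q [ 41.  11. -34.   0. -44. -32.] F [0.2 0.  1. ] M [0.07 0.07 0.01] 0.0876
```

```bash
python3 -m handwheel '[[[0,0,0],[0,0,0]],[[0,0,0],[0,0,0]],[[0,0,0],[0,0,0]],[[0,0,0],[0,0,0]]]'; python3 rel.py .4566 .1492 .09 180 0 188.9
```

```text
clock: 10.08
tool_pos: [0.4595, 0.1459, 0.0943]
orientation: [179.9, 0.2, -171.3]
force: [-0.5, 0.5, -0.6]
opening: 0.0877
[0.0119 0.0187 0.0215] [ 0.0003  0.0007 -0.0006] n=0.1 rows
t=10.08 [0.4595 0.1459 0.0943] [ 179.9    0.2 -171.3] q [ 41.  11. -34.   0. -44. -32.] F [-0.5  0.5 -0.6] M [-0.01  0.1  -0.04] 0.0877
```

```bash
python3 -m handwheel '[[[0.012,0.018,0.021],[0,0,0]],[[0.012,0.018,0.021],[0,0,0]],[[0.012,0.018,0.021],[0,0,0]]]'
python3 -m handwheel '[[[0,0,0],[0,0,0]],[[0,0,0],[0,0,0]],[[0,0,0],[0,0,0]],[[0,0,0],[0,0,0]],[[0,0,0],[0,0,0]]]' 1
python3 -m handwheel '[[[0,0,0],[0,0,0]],[[0,0,0],[0,0,0]],[[0,0,0],[0,0,0]],[[0,0,0],[0,0,0]]]'; python3 rel.py .4566 .1492 .22 180 0 188.9
```

```text
clock: 10.33
tool_pos: [0.4559, 0.1488, 0.089]
orientation: [180.0, 0.1, -171.3]
force: [-0.7, 0.0, -0.7]
opening: 0.0877
clock: 10.75
tool_pos: [0.4563, 0.1488, 0.0892]
orientation: [180.0, 0.2, -171.3]
force: [0.0, -0.0, -0.0]
opening: 0.0597
clock: 11.08
tool_pos: [0.4563, 0.1488, 0.0893]
orientation: [179.9, 0.2, -171.3]
force: [1.0, -0.4, -0.7]
opening: 0.0562
[-0.0036  0.0022 -0.6537] [ 0.0001  0.0005 -0.0006] n=3.1 rows
t=11.08 [0.4563 0.1488 0.0893] [ 179.9    0.2 -171.3] q [ 42.  11. -35.   0. -43. -33.] F [ 1.  -0.4 -0.7] M [-0.09 -0.09  0.01] 0.0562
```

```bash
python3 -m handwheel '[[[0,0,-0.18],[0,0,0]],[[0,0,-0.36],[0,0,0]],[[0,0,-0.54],[0,0,0]],[[0,0,-0.7],[0,0,0]],[[0,0,-0.77],[0,0,0]]]'
python3 rel.py .487 -.181 .245 180 0 158
```

```text
clock: 11.5
tool_pos: [0.457, 0.1492, 0.2477]
orientation: [179.8, 0.4, -171.3]
force: [0.3, 0.4, -1.6]
opening: 0.0556
[ 0.1019 -1.6546  0.0076] [0.0008 0.0011 0.0853] n=8.0 rows
t=11.50 [0.457  0.1492 0.2477] [ 179.8    0.4 -171.3] q [ 42.   1. -23.   0. -65. -33.] F [ 0.3  0.4 -1.6] M [ 0.15 -0.11  0.  ] 0.0556
```

```bash
python3 -m handwheel '[[[0.01,-0.14,0],[0,0,0.008]],[[0.02,-0.3,0],[0,0,0.016]],[[0.03,-0.46,0],[0,0,0.025]],[[0.04,-0.62,0],[0,0,0.034]],[[0.05,-0.8,0],[0,0,0.043]]]'
python3 rel.py .487 -.181 .245 180 0 158
```

```text
clock: 11.92
tool_pos: [0.4695, -0.0121, 0.2429]
orientation: [179.9, 0.1, 173.1]
force: [0.6, 0.4, -2.5]
opening: 0.0558
[-0.1883 -0.8278 -0.0117] [0.0004 0.0003 0.0419] n=4.1 rows
t=11.92 [ 0.4695 -0.0121  0.2429] [1.799e+02 1.000e-01 1.731e+02] q [ 23.   1. -24.  -0. -65. -29.] F [ 0.6  0.4 -2.5] M [ 0.02 -0.07 -0.  ] 0.0558
```

```bash
python3 -m handwheel '[[[-0.04,-0.18,0],[0,0,0.009]],[[-0.08,-0.36,0],[0,0,0.018]],[[-0.12,-0.54,0],[0,0,0.027]],[[-0.16,-0.71,0],[0,0,0.036]],[[-0.18,-0.79,0],[0,0,0.042]]]'
python3 -m handwheel '[[[0,0,0],[0,0,0]],[[0,0,0],[0,0,0]],[[0,0,0],[0,0,0]],[[0,0,0],[0,0,0]]]'
python3 rel.py .487 -.181 .245 180 0 158
python3 - <<'E'
from plant import *
import cv2,numpy as np,pickle
d={n:snapshot(n) for n in('scene','top','wrist')};pickle.dump(d,open('s4.pkl','wb'))
from h import cloud
W=cloud(d['wrist'])
m=(W[...,2]>.025)&(W[...,2]<.045)&(abs(W[...,0]-.487)<.07)&(abs(W[...,1]+.18)<.07);print('foot px wrist',m.sum())
cv2.imwrite('pics/m4.png',np.hstack([cv2.resize(d['wrist']['color'],(400,300)),cv2.resize(d['scene']['color'][110:270,130:290],(300,300))])[...,::-1])
E
```

```text
clock: 12.33
tool_pos: [0.4866, -0.1753, 0.2423]
orientation: [179.9, 0.0, 157.8]
force: [-0.6, 0.5, -2.0]
opening: 0.056
clock: 12.67
tool_pos: [0.487, -0.1715, 0.2428]
orientation: [179.9, 0.1, 158.2]
force: [-0.1, -0.5, -1.7]
opening: 0.056
[-0.0178 -0.0441 -0.0112] [0.0004 0.0003 0.0004] n=0.2 rows
t=12.67 [ 0.487  -0.1715  0.2428] [1.799e+02 1.000e-01 1.582e+02] q [  2.   5. -19.  -0. -66. -24.] F [-0.1 -0.5 -1.7] M [0.05 0.09 0.04] 0.056
foot px wrist 1779
```

View pics/m4.png

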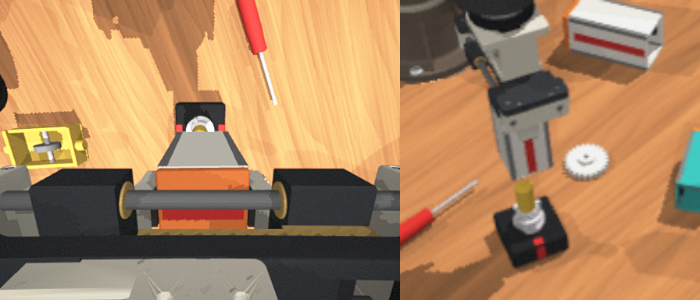

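```bash
cat > meas.py <<'E'
import numpy as np,cv2
from h import cloud
def rect(w):
    (cx,cy),(a,b),t=cv2.minAreaRect(w[:,:2].astype(np.float32).copy());return np.round([cx,cy,a,b,t],4)
def foot(s,z=.035,c=(.487,-.18),r=.065):
    W=cloud(s);m=(abs(W[...,2]-z)<.007)&(np.hypot(W[...,0]-c[0],W[...,1]-c[1])<r)
    m=cv2.erode(cv2.morphologyEx(m.astype(np.uint8),cv2.MORPH_OPEN,np.ones((3,3))),np.ones((1,1)))>0
    return W[m]
E
python3 - <<'E'
import pickle
from meas import *
d=pickle.load(open('s4.pkl','rb'));d0=pickle.load(open('s0.pkl','rb'))
print('top foot0',rect(foot(d0['top'])),'scene',rect(foot(d0['scene'])))
w=foot(d['wrist']);print('wrist foot',len(w),rect(w))
a=np.radians(-22);e=np.array([[np.cos(a),np.sin(a)],[-np.sin(a),np.cos(a)]])
q=w[:,:2]@e.T;print('in foot axes x',np.percentile(q[:,0],[.5,99.5]),'y',np.percentile(q[:,1],[.5,99.5]),'centre guess',e@[.487,-.181])
w=foot(d['wrist'],.2735,(.487,-.175));print('wrist cap',len(w),rect(w),np.median(w[:,2]))
W=foot(d0['top'],.111,(.487,-.18),.03);print('tip',W.mean(0),rect(W)); W=foot(d0['scene'],.111,(.487,-.18),.03);print('tip scene',W.mean(0),rect(W))
E
```

```text
top foot0 [ 0.487  -0.1809  0.0827  0.085  67.9263] scene [ 0.4924 -0.1819  0.0825  0.0862 67.9323]
wrist foot 1763 [ 4.81500e-01 -1.98100e-01  4.75000e-02  8.45000e-02  6.84604e+01]
in foot axes x [0.47904751 0.56191514] y [-0.02699959  0.01982847] centre guess [0.51934233 0.01461313]
wrist cap 6676 [ 4.84600e-01 -1.78400e-01  4.01000e-02  6.39000e-02  6.84441e+01] 0.2739674319609622
tip [ 0.48591806 -0.18152617  0.11222499] [ 0.4868 -0.1815  0.0207  0.0188  0.4926]
tip scene [ 0.49161355 -0.18193098  0.11227796] [ 4.90900e-01 -1.82400e-01  2.05000e-02  2.59000e-02  4.80019e+01]
```

```bash
python3 rel.py .488 -.1815 .17 180 0 158.5; python3 -m handwheel '[[[-0.022,-0.043,0.1],[0,0,0]],[[-0.022,-0.043,0.2],[0,0,0]],[[-0.022,-0.043,0.3],[0,0,0]],[[-0.022,-0.043,0.36],[0,0,0]],[[-0.022,-0.043,0.36],[0,0,0]]]'
python3 -m handwheel '[[[0,0,0],[0,0,0]],[[0,0,0],[0,0,0]],[[0,0,0],[0,0,0]],[[0,0,0],[0,0,0]]]'
python3 rel.py .488 -.1815 .17 180 0 158.5
```

```text
[-0.0216 -0.0465  0.3652] [ 0.0004  0.0003 -0.0009] n=1.8 rows
t=12.82 [ 0.4872 -0.1714  0.243 ] [1.799e+02 1.000e-01 1.582e+02] q [  2.   5. -19.  -0. -66. -24.] F [ 0.1 -0.3 -1.9] M [0.08 0.09 0.02] 0.0561
clock: 13.23
tool_pos: [0.4866, -0.1809, 0.1683]
orientation: [179.9, -0.1, 158.1]
force: [-0.5, 0.1, -2.0]
opening: 0.056
clock: 13.57
tool_pos: [0.4889, -0.1817, 0.172]
orientation: [179.8, 0.2, 158.1]
force: [-0.3, 1.1, -0.5]
opening: 0.0559
[ 0.0044 -0.0009  0.0099] [ 0.0004  0.0006 -0.0011] n=0.1 rows
t=13.57 [ 0.4889 -0.1817  0.172 ] [179.8   0.2 158.1] q [  1.   9. -24.  -0. -56. -23.] F [-0.3  1.1 -0.5] M [0.04 0.13 0.01] 0.0559
```

```bash
python3 -m handwheel '[[[0.003,0,0.02],[0,0,-0.001]],[[0.004,0,0.04],[0,0,-0.001]],[[0.004,0,0.06],[0,0,-0.001]],[[0.004,0,0.07],[0,0,-0.001]],[[0.004,0,0.07],[0,0,-0.001]]]'
python3 -m handwheel '[[[0,0,0.02],[0,0,0]],[[0,0,0.035],[0,0,0]],[[0,0,0.05],[0,0,0]],[[0,0,0.05],[0,0,0]]]'
python3 rel.py .488 -.1815 .142 180 0 158.5
```

```text
clock: 13.98
tool_pos: [0.487, -0.1814, 0.1561]
orientation: [179.9, 0.0, 158.4]
force: [-1.5, -0.3, -2.2]
opening: 0.0558
clock: 14.32
tool_pos: [0.4872, -0.1813, 0.1461]
orientation: [179.9, 0.0, 158.4]
force: [-0.6, 0.2, -1.1]
opening: 0.0561
[-0.0042  0.0008  0.0205] [ 0.0003  0.0001 -0.0002] n=0.1 rows
t=14.32 [ 0.4872 -0.1813  0.1461] [179.9   0.  158.4] q [  1.  11. -26.  -0. -53. -23.] F [-0.6  0.2 -1.1] M [0.01 0.07 0.04] 0.0561
```

```bash
python3 -m handwheel '[[[0,0,0.01],[0,0,0]],[[0,0,0.015],[0,0,0]],[[0,0,0.015],[0,0,0]]]'
for i in 1 2; do python3 -m handwheel '[[[0,0,0.005],[0,0,0]],[[0,0,0.005],[0,0,0]],[[0,0,0.005],[0,0,0]]]'; done
python3 rel.py .488 -.1815 .142 180 0 158.5
```

```text
clock: 14.57
tool_pos: [0.4875, -0.1814, 0.1437]
orientation: [179.9, 0.1, 158.4]
force: [-1.9, -0.4, -2.8]
opening: 0.0559
clock: 14.82
tool_pos: [0.4876, -0.1814, 0.1429]
orientation: [179.9, 0.1, 158.4]
force: [0.1, -0.5, -2.0]
opening: 0.0561
clock: 15.07
tool_pos: [0.4878, -0.1814, 0.1423]
orientation: [179.9, 0.1, 158.5]
force: [-0.7, 0.1, 3.7]
opening: 0.0561
[-0.0012  0.0001  0.0016] [ 0.0004  0.0004 -0.0001] n=0.0 rows
t=15.07 [ 0.4878 -0.1814  0.1423] [1.799e+02 1.000e-01 1.585e+02] q [  1.  11. -27.  -0. -52. -23.] F [-0.7  0.1  3.7] M [0.33 0.57 0.04] 0.0561
```

```bash
python3 -m handwheel '[[[0,0,0.003],[0,0,0]],[[0,0,0.003],[0,0,-0.014]],[[0,0,0.003],[0,0,-0.028]],[[0,0,0.003],[0,0,-0.042]],[[0,0,0.003],[0,0,-0.056]]]'
python3 -m handwheel '[[[0,0,0],[0,0,-0.014]],[[0,0,0],[0,0,-0.028]],[[0,0,0],[0,0,-0.042]],[[0,0,0],[0,0,-0.056]],[[0,0,0],[0,0,-0.07]]]'
python3 rel.py .4878 -.1814 .1423 180 0 233.5
```

```text
clock: 15.48
tool_pos: [0.489, -0.181, 0.1424]
orientation: [179.9, 0.3, 178.9]
force: [1.0, 4.4, 7.2]
opening: 0.056
clock: 15.9
tool_pos: [0.4886, -0.181, 0.1423]
orientation: [-180.0, 0.3, -155.9]
force: [-0.6, 4.1, 7.1]
opening: 0.0554
[ 0.0044 -0.0003 -0.0002] [-0.0003  0.0008 -0.0818] n=4.1 rows
t=15.90 [ 0.4886 -0.181   0.1423] [-180.     0.3 -155.9] q [  1.  11. -26.  -0. -52.  23.] F [-0.6  4.1  7.1] M [ 1.79  0.66 -0.14] 0.0554
```

```bash
python3 -m handwheel '[[[0,0,0],[0,0,-0.016]],[[0,0,0],[0,0,-0.032]],[[0,0,0],[0,0,-0.048]],[[0,0,0],[0,0,-0.064]],[[0,0,0],[0,0,-0.08]]]'
python3 -m handwheel '[[[0,0,0],[0,0,0]],[[0,0,0],[0,0,0]],[[0,0,0],[0,0,0]]]'
python3 rel.py .4878 -.1814 .1423 180 0 233.5
```

```text
clock: 16.32
tool_pos: [0.4875, -0.1813, 0.1411]
orientation: [-179.9, 0.2, -127.1]
force: [0.4, -0.4, -1.8]
opening: 0.056
clock: 16.57
tool_pos: [0.4875, -0.1814, 0.1411]
orientation: [-179.9, 0.1, -127.6]
force: [0.3, 0.1, -2.5]
opening: 0.0562
[-0.0009 -0.0012 -0.0059] [-0.0002  0.0004 -0.003 ] n=0.2 rows
t=16.57 [ 0.4875 -0.1814  0.1411] [-1.799e+02  1.000e-01 -1.276e+02] q [  1.  11. -27.  -0. -52.  51.] F [ 0.3  0.1 -2.5] M [-0.    0.09  0.04] 0.0562
```

```bash
python3 -m handwheel '[[[0,0,0.01],[0,0,0]],[[0,0,0.02],[0,0,0]],[[0,0,0.03],[0,0,0]],[[0,0,0.04],[0,0,0]],[[0,0,0.045],[0,0,0]]]'
python3 -m handwheel '[[[0,0,0],[0,0,0]],[[0,0,0],[0,0,0]],[[0,0,0],[0,0,0]]]'
python3 rel.py .4878 -.1814 .1308 180 0 233.5
```

```text
clock: 16.98
tool_pos: [0.4874, -0.1814, 0.1318]
orientation: [-180.0, 0.1, -127.4]
force: [0.2, -0.1, -1.8]
opening: 0.0555
clock: 17.23
tool_pos: [0.4877, -0.1814, 0.1323]
orientation: [-179.9, 0.2, -127.4]
force: [0.8, 0.4, -1.9]
opening: 0.056
[-0.0004 -0.0005  0.0077] [-0.0002  0.0004 -0.0025] n=0.1 rows
t=17.23 [ 0.4877 -0.1814  0.1323] [-179.9    0.2 -127.4] q [  1.  12. -27.  -0. -51.  51.] F [ 0.8  0.4 -1.9] M [-0.02  0.14 -0.05] 0.056
```

```bash
for i in 1 2 ; do python3 -m handwheel '[[[0,0,0.005],[0,0,0]],[[0,0,0.005],[0,0,0]],[[0,0,0.005],[0,0,0]]]'; done
python3 rel.py .4878 -.1814 .1298 180 0 233.5
```

```text
clock: 17.48
tool_pos: [0.4876, -0.1814, 0.1313]
orientation: [-179.9, 0.2, -127.4]
force: [0.1, -0.1, -1.4]
opening: 0.0564
clock: 17.73
tool_pos: [0.4875, -0.1814, 0.1302]
orientation: [-179.9, 0.1, -127.4]
force: [-0.8, -0.4, -1.6]
opening: 0.0558
[-0.0007 -0.001   0.0022] [-0.0002  0.0004 -0.0025] n=0.1 rows
t=17.73 [ 0.4875 -0.1814  0.1302] [-1.799e+02  1.000e-01 -1.274e+02] q [  1.  12. -27.  -0. -51.  51.] F [-0.8 -0.4 -1.6] M [-0.11  0.14 -0.09] 0.0558
```

```bash
python3 -m handwheel '[[[0,0,-0.003],[0,0,0.012]],[[0,0,-0.003],[0,0,0.024]],[[0,0,-0.003],[0,0,0.036]],[[0,0,-0.002],[0,0,0.048]],[[0,0,0],[0,0,0.06]]]'
python3 rel.py .4878 -.1814 .126 180 0 158.5
python3 -m handwheel '[[[0,0,0.0025],[0,0,0.014]],[[0,0,0.005],[0,0,0.028]],[[0,0,0.0075],[0,0,0.042]],[[0,0,0.01],[0,0,0.056]],[[0,0,0.0125],[0,0,0.07]]]'
python3 rel.py .4878 -.1814 .1245 180 0 158.5
```

```text
clock: 18.15
tool_pos: [0.4877, -0.1814, 0.1304]
orientation: [-180.0, 0.2, -149.2]
force: [0.1, -0.3, -1.9]
opening: 0.0557
[-0.0005 -0.0004  0.0218] [0.0002 0.0005 0.1453] n=7.3 rows
t=18.15 [ 0.4877 -0.1814  0.1304] [-180.     0.2 -149.2] q [  1.  12. -27.  -0. -51.  30.] F [ 0.1 -0.3 -1.9] M [-0.02  0.16  0.02] 0.0557
clock: 18.57
tool_pos: [0.4876, -0.1814, 0.1278]
orientation: [179.9, 0.2, -174.4]
force: [-0.7, 0.7, -1.4]
opening: 0.0559
[-0.0008 -0.0002  0.0165] [0.0003 0.0004 0.0752] n=3.8 rows
t=18.57 [ 0.4876 -0.1814  0.1278] [ 179.9    0.2 -174.4] q [  1.  12. -27.  -0. -50.   4.] F [-0.7  0.7 -1.4] M [ 0.04  0.16 -0.05] 0.0559
```

Smooth, with no load. Now the last 27°.

```bash
python3 -m handwheel '[[[0,0,0.003],[0,0,0.015]],[[0,0,0.006],[0,0,0.03]],[[0,0,0.009],[0,0,0.045]],[[0,0,0.0115],[0,0,0.06]],[[0,0,0.014],[0,0,0.075]]]'
python3 -m handwheel '[[[0,0,0],[0,0,0]],[[0,0,0],[0,0,0]],[[0,0,0.003],[0,0,0]],[[0,0,0.003],[0,0,0]]]'
python3 rel.py .4878 -.1814 .1238 180 0 158.5
```

```text
clock: 18.98
tool_pos: [0.4876, -0.1814, 0.125]
orientation: [179.9, 0.1, 158.5]
force: [-0.0, -0.6, -1.8]
opening: 0.0558
clock: 19.32
tool_pos: [0.4876, -0.1814, 0.1243]
orientation: [179.9, 0.1, 158.9]
force: [0.0, -0.2, -2.5]
opening: 0.0553
[-0.001   0.0002  0.0027] [0.0003 0.0003 0.0012] n=0.1 rows
t=19.32 [ 0.4876 -0.1814  0.1243] [1.799e+02 1.000e-01 1.589e+02] q [  1.  12. -28.  -0. -50. -22.] F [ 0.  -0.2 -2.5] M [ 0.06  0.09 -0.02] 0.0553
```

```bash
python3 -m handwheel '[[[0,0,0.0025],[0,0,0.001]],[[0,0,0.0025],[0,0,0.001]]]'
python3 -m handwheel '[[[0,0,0],[0,0,0]],[[0,0,0],[0,0,0]],[[0,0,0],[0,0,0]],[[0,0,0],[0,0,0]],[[0,0,0],[0,0,0]]]' -1
python3 -m handwheel '[[[0,0,0],[0,0,0]],[[0,0,-0.1],[0,0,0]],[[0,0,-0.25],[0,0,0]],[[0,0,-0.42],[0,0,0]],[[0,0,-0.55],[0,0,0]]]'
python3 -m handwheel '[[[0,0.1,-0.1],[0,0,0]],[[0,0.3,-0.1],[0,0,0]],[[0,0.5,-0.1],[0,0,0]],[[0,0.6,-0.1],[0,0,0]],[[0,0.6,-0.1],[0,0,0]]]'
python3 - <<'E'
from plant import *
from meas import *
d={n:snapshot(n) for n in('scene','top','wrist')}
for n in d:
    s=d[n]
    w=foot(s,.155,(.488,-.181),.05)
    if len(w)>10:
        f=foot(s);nr=np.linalg.svd(w-w.mean(0),full_matrices=False)[2][2]
        print(n,'cap',len(w),rect(w),np.median(w[:,2]),nr.round(3),'foot',rect(f))
cv2.imwrite('pics/m5.png',np.hstack([cv2.resize(d['wrist']['color'],(400,300)),cv2.resize(d['scene']['color'][110:270,130:290],(300,300))])[...,::-1])
E
```

```text
clock: 19.48
tool_pos: [0.4877, -0.1815, 0.1242]
orientation: [179.9, 0.1, 158.5]
force: [-0.3, 0.6, 2.0]
opening: 0.0557
clock: 19.9
tool_pos: [0.4876, -0.1814, 0.1239]
orientation: [179.9, 0.1, 158.5]
force: [-0.8, -0.2, 1.1]
opening: 0.0833
clock: 20.32
tool_pos: [0.4876, -0.1817, 0.2363]
orientation: [179.9, 0.2, 158.5]
force: [1.9, 0.5, 0.1]
opening: 0.0877
clock: 20.73
tool_pos: [0.5328, -0.0668, 0.2542]
orientation: [179.8, 0.1, 158.6]
force: [-0.5, -0.2, -0.5]
opening: 0.0876
scene cap 401 [ 4.91500e-01 -1.81000e-01  5.52000e-02  5.95000e-02  6.59781e+01] 0.15561772050725486 [ 0.025 -0.001  1.   ] foot [ 0.4909 -0.1821  0.0818  0.0861 69.657 ]
top cap 509 [ 4.86600e-01 -1.80300e-01  5.48000e-02  5.68000e-02  6.87107e+01] 0.15433414566563194 [0.005 0.001 1.   ] foot [ 0.4869 -0.1803  0.0817  0.0844 67.8197]
wrist cap 5054 [ 4.88400e-01 -1.80400e-01  5.63000e-02  5.58000e-02  6.91966e+01] 0.15498778904310334 [0.002 0.    1.   ] foot [ 4.99900e-01 -1.51100e-01  1.96000e-02  8.33000e-02  6.85932e+01]
```

View pics/m5.png

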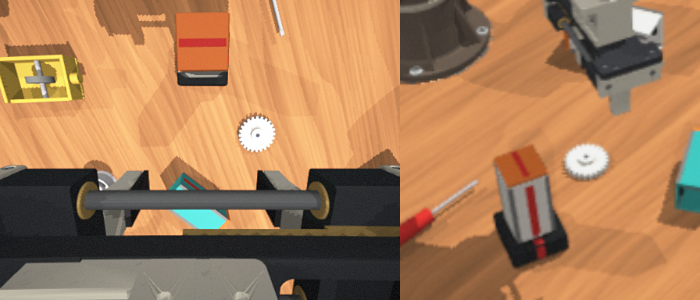

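The hood is on the foot at (525,200) in the scene crop. Its stripe runs in line with the foot's, the cap is at 0.155 m (fully down), and the gripper is clear. I'm handing in.

```bash
python3 -c "
from plant import *
print(close_job(),get_obs()['clock'])"
```

```text
the job is handed in; nothing more can be done
the job is handed in; nothing more can be done
```

I stood the hood up on the table and let go, then took it again from above and set it on the neck's rim with its stripes in line. I turned it back about 75° until it dropped into the thread and screwed it forward to 0°. Then I let go, drew the arm clear and handed in at about 21 s.

**Last checks:**
- **Height:** the cap's top is at 0.154–0.156 m in the three views, so the hood's centre is about 60 mm above the foot's top, which is fully down.
- **Position and tilt:** the hood is within about 1 mm of the foot's axis. The wrist and top views put it upright within 0.01 rad, and the scene view read 0.025 rad, still inside the limit.
- **Stripes:** they line up with the foot's within about 1° in the top and wrist views. The scene view read 3.7°, also inside the limit.
- **Disagreement:** the scene camera places both the hood and the foot about 4 mm further along x than the other two. That is a calibration offset and does not change how they sit on each other.
- **Other parts:** I did not measure them at the end. The gearbox, gear and screwdriver looked unmoved in the last picture, and the arm met no unexpected contact.

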